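Close the big screw tub on the repair bench

ROBOT

A 6-joint arm with a two-finger parallel gripper is mounted at the origin on the work surface. World frame = base frame: x ahead of the robot, y to its left, z up, the work surface at z = 0. Lengths are in mm, angles in rad, forces in N, time in s.
With the tool pointing down it reaches from about 400 to 925 mm from the base axis. Payload 12.5 kg.
Tool frame: the origin (TCP) lies on the front face of the gripper's body, between the roots of the fingers; the fingertips stand 78 mm ahead of it and the grasp point (between the pads) lies 59 mm ahead of it (env.nose_length is the distance from the TCP to the fingertips, in mm); z points along the fingers, y is the line along which they close (so a half turn about z gives the same grasp; the last joint's range is limited). The gripper opens to 95 mm and grips with 3 to 60 N. Pads are 20 mm wide; open, the fingers measure 119 mm over their backs; the gripper's body (75 mm by 180 mm) begins 59 mm behind the grasp point.
Start: joints at [-1.453, 0.491, 1.559, -0, 1.092, -0.106], TCP at [138.731, -609.419, 292.261] pointing down, gripper open.
Joint ranges: [-3.1, 3.1], [-0.84, 2.19], [0.05, 2.79], [-1.13, 4.28], [0.06, 2.93], [-2.69, 2.69]. Speed limits (rad/s): [2.22, 2.22, 2.79, 3.14, 3.14, 3.14].

INTERFACE

Orientations are given as [roll, pitch, yaw] about the fixed x, y, z axes, in that order (R = Rz(yaw) Ry(pitch) Rx(roll)).
In Python, from cell import env gives the robot as it stands.
- The arm moves only by the tool jog_arm, never from a script. Its argument "motion" is a list of rows, each a list of 7 numbers: the turn, a rotation vector about the tool's x, y, z in degrees, then the shift along the tool's x, y, z in mm, then the finger opening in mm, from 0 to 95.1. In form: [[wx, wy, wz, x, y, z, hand], ...]. A call has 1 to 10 rows; each row shifts and turns the commanded pose from where the row before left it, along the tool's axes as they then stand; what a row does not reach is not made up. A row lasts 1/8 s, in which the tool goes at most 62.5 mm and 10.7 degrees, less where a joint would pass 70% of its speed; a pose out of reach is approached as far as the arm can. A call is refused whole if a number of a shift passes 62.5 or a number of a turn 10.7, either way. A call with a gripper value outside its range is refused whole. The fingers move at their own pace and stop on an object; the grip force is fixed at half the most. Time passes only in rows, so rows that do not move let the fingers close. It gives the time, the measured TCP pose, the force, the opening and the grip force at its end, in the units of the state.
- env.state(): the state, without advancing time (a new reading comes with each control period).
- env.read_camera(name): name is "side" or "top"; returns a dict with "color" (480x640x3 uint8, red, green, blue), "z_map" (480x640 float32, mm along the optical axis (not along the pixel's ray), 0 where there is no reading), "camera_matrix" (3x3 intrinsics, pixels), "k1" (the pictures are not rectified: a ray, as slopes to the right and down, at radius r is drawn at 1 + k1 r^2 times it, then the intrinsics apply), "world_to_cam" (4x4, takes a point from world to camera coordinates). Camera axes: x right, y up, looking along -z (the intrinsics and any distortion apply to the point x, -y, -z); pixel columns grow to the right and rows downward; lengths in mm; the calibration is good to about 2 mm. A picture is of the moment at which its call begins.
- env.job_done(): hands the job in; it is judged then, once.
Trained networks look in the newest picture that a camera, given by its name, has taken for a name from the list of things; names that differ only in an ending like _2 or _b are one class to them, and where a whole thing is asked for, a point or a joint stands for the part that bears it (a point fixed in the world has none). Each returns a list of dicts, best first, with "score" (0 to 1); they miss things now and then, are a little off and sometimes report something else, mostly with a low value. They report only what shows in the picture. A call takes as long as a camera call. They do not tell look-alikes from the thing itself.
- env.recognise(camera, thing): "location" ([column, row] in pixels, amid what is visible of it).
The state is a dict: "t": time; "joints": joint angles; "qvel": joint speeds; "tau": joint torques, N m; "eef_pos": TCP position; "tcp_rot": TCP orientation; "ft_force": force on the tool from outside, world axes, zero at the start; "moment": the same for the moment, N m; "opening": opening from 0.0 (shut) to 1.0 (fully open); "grip_force": force on a finger pad.
Only numpy, scipy, OpenCV 4.12 (cv2) and the standard library are available. Lean on these libraries where they do the work, as an engineer would, in place of code of your own. Each camera call takes 0.05 s, during which the arm holds its last target. There are 200 camera calls.

TASK

Close the bigger of the two open screw tubs: take the lid that fits it from the bench, set it on the tub and press it down until it snaps fully home and sits level. Leave the small tub and its lid where they are, and keep the big tub standing upright.

Things in the scene. Friction and masses are not known exactly. Their poses are not given: they have to be found in the camera images.
- tub_big: Bigger open round tub of screws, white plastic, 0.5 kg, loose on the blue mat: 76 mm outside diameter, 70 mm mouth, 55 mm high. Origin: centre of its underside, z up. Six springy nubs inside the rim hold a lid merely laid on about 9 mm too high (lid origin 42 mm above tub origin); it snaps past them pressed straight down with 10 to 15 N. Fully home, the lid's origin is 33 mm above the tub's.
- lid_big: Bigger loose lid, white plastic, 50 g, lying plug down, knob up: flange disc 80 mm in diameter, 4 mm thick; below it a plug 67 mm in diameter, 22 mm deep, tapering to a 44 mm foot; on top in the middle an upright round knob, 24 mm in diameter, 24 mm high. Origin: centre of the foot's underside, z up; flange underside at 22 mm, its top at 26, knob top at 50. Fits at any turn.
- tub_small: The smaller open round tub, white plastic, 52 mm in diameter and 55 mm high, with screws in it; leave it alone. Origin at the centre of its underside.
- lid_small: The smaller loose lid, white plastic, flange 56 mm in diameter, plug 43 mm in diameter, knob 18 mm in diameter, same heights as the bigger lid; it belongs to the small tub, leave it alone. Origin at the centre of its foot's underside.
Not all that is in view belongs to the job. Leave any brown or green look-alike of the lid_big alone.

How it is judged:
By the outcome, as a careful person would: the job done as asked, in the order asked, and still so for the second after the job is handed in, with the robot touching nothing.
It also fails if it takes over 45 s, if anything falls off the work surface, if the arm or the gripper's body presses on something with over 40 N, if the wrist force passes 120 N, or if a joint passes its speed limit or range.

## Working session

There is one attempt and no reset: what is moved stays moved. The work goes in short steps, Python scripts to look and compute and a tool call to move; the robot and the scene stay as the last step left them, time stands still between calls to the robot, and variables do not carry over. Pictures are saved under pics/ and viewed, at most 10 in all, crops included, and the job is handed in when it is done.

Besides the shell and the picture viewer there is one more tool, called after "Call:" as a command line: name --pt "numbers of a row" for each row, then --argument value for the rest. jog_arm: Moves the arm, as the interface text tells. Its arguments: {"type":"object","properties":{"motion":{"type":"array"}},"required":["motion"]}

```bash
mkdir -p pics; cat > h.py <<'E'
import numpy as np, cv2
from cell import env
def shot(n,tag):
    d=env.read_camera(n); cv2.imwrite(f'pics/{tag}.png',d['color'][:,:,::-1]); np.savez(f'pics/{tag}.npz',**{k:np.array(v) for k,v in d.items()}); return d
def world(d,u,v,z=None):
    K=d['camera_matrix'];k1=float(d['k1'])
    dist=np.array([k1,0,0,0,0.])
    s=cv2.undistortPoints(np.array([[[u,v]]],float),K,dist)[0,0]
    ray=np.array([s[0],-s[1],-1.]); T=np.linalg.inv(d['world_to_cam']); r=T[:3,:3]@ray; o=T[:3,3]
    t=d['z_map'][int(round(v)),int(round(u))] if z is None else (z-o[2])/r[2]
    return o+t*r
E
python3 - <<'E'
from h import *
for n in('top','side'):
    d=shot(n,n+'0'); print(n,np.linalg.inv(d['world_to_cam'])[:3,3].round(), d['k1'], (d['z_map']>0).mean())
    for t in('tub_big','lid_big','tub_small','lid_small'):
        for r in env.recognise(n,t): print(t,r, world(d,*r['location']).round(1))
print(env.state())
E
```

```text
top [ 222.  -42. 1110.] 0.046955649226468714 0.9961490885416666
tub_big {'location': [186.2, 217.6], 'score': 0.59} [507.9 232.5  33. ]
lid_big {'location': [345.6, 228.6], 'score': 0.85} [474.7 -93.4  49.6]
lid_big {'location': [287.0, 209.9], 'score': 0.61} [515.4  24.6  51.7]
tub_small {'location': [277.4, 149.4], 'score': 0.96} [653.2  45.3  33.4]
lid_small {'location': [399.8, 151.2], 'score': 0.63} [ 638.  -210.6   49.7]
lid_small {'location': [346.0, 228.7], 'score': 0.23} [474.5 -94.2  49.5]
side [ 321. -633.  748.] 0.013601990357129931 0.9962467447916666
tub_big {'location': [324.7, 157.2], 'score': 0.68} [513.9 230.8  30.4]
lid_big {'location': [337.9, 275.2], 'score': 0.85} [ 471.3 -108.4   38.2]
lid_big {'location': [346.0, 222.7], 'score': 0.69} [515.1  18.6  35.7]
lid_big {'location': [195.9, 453.9], 'score': 0.68} [ 215.9 -382.7   52.8]
lid_big {'location': [229.0, 378.7], 'score': 0.65} [ 266.4 -279.9   48.8]
tub_small {'location': [409.5, 208.7], 'score': 0.97} [642.9  18.   54.5]
lid_small {'location': [445.7, 316.6], 'score': 0.9} [ 636.5 -219.8   29.4]
{'t': 0.5, 'joints': array([-1.45258855e+00,  4.90920687e-01,  1.55891523e+00, -2.21492359e-05,
        1.09169266e+00, -1.05579930e-01]), 'qvel': array([ 1.27548222e-03, -8.41644306e-05, -3.69963795e-04,  2.40354883e-04,
       -1.61416296e-03,  2.55790334e-04]), 'tau': array([-6.89323679e-04, -6.12048197e+01, -2.58286929e+01,  6.92625437e-02,
        4.47897473e-02, -3.44547925e-05]), 'eef_pos': array([ 138.73424961, -609.41479644,  292.24283219]), 'tcp_rot': array([3.14153101e+00, 2.62986665e-05, 2.23797920e-01]), 'ft_force': array([ 0.6025095 , -0.18671175,  0.22895561]), 'moment': array([ 0.0445302 , -0.04274208,  0.0061772 ]), 'grip_force': 0.0, 'opening': 1.0010424527098796}
```

View pics/top0.png

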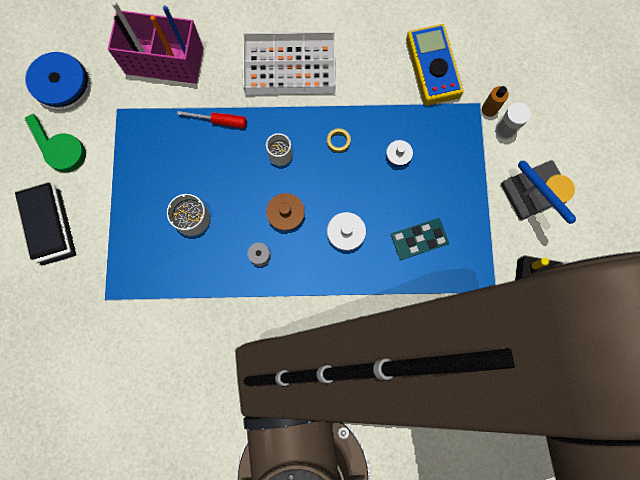

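View pics/side0.png

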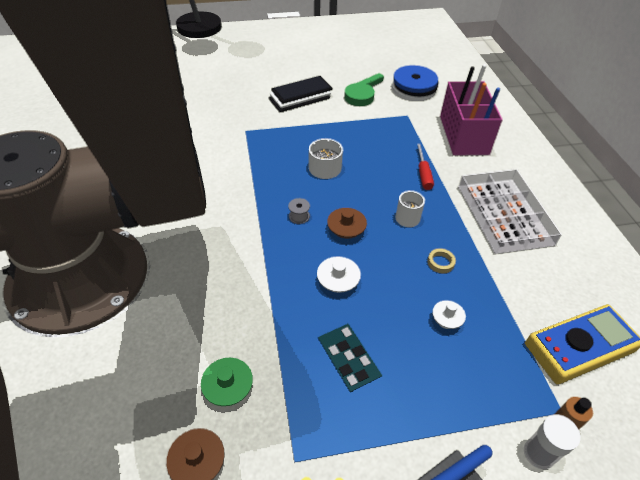

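Top view: lid_big candidates are the white lid at (346,231), the brown one at (286,212), and in the side view white (338,275), brown (347,222) and (195,457), green (227,382). The white lid at top (346,231) fits, because it is white and has the larger flange; the white one at (400,153) is smaller. The big tub is at top (187,215) and side (325,158). I'll confirm with a crop and fit from both views.

```bash
cat >> h.py <<'E'
def cloud(d):
    K=d['camera_matrix']; v,u=np.mgrid[0:480,0:640]
    s=cv2.undistortPoints(np.stack([u,v],-1).reshape(-1,1,2).astype(float),K,np.array([float(d['k1']),0,0,0,0]))[:,0]
    t=d['z_map'].reshape(-1,1); T=np.linalg.inv(d['world_to_cam'])
    return (np.c_[s[:,0],-s[:,1],-np.ones(len(s))]*t)@T[:3,:3].T+T[:3,3]
def near(P,c,r,lo,hi): return P[(np.hypot(*(P[:,:2]-c).T)<r)&(P[:,2]>lo)&(P[:,2]<hi)]
E
python3 - <<'E'
from h import *
for n in('top0','side0'):
    d=dict(np.load(f'pics/{n}.npz')); P=cloud(d)
    print(n)
    for nm,c,R,bands in(('lid',(475,-97),60,((46,56),(22,31))),('tub',(508,232),60,((51,62),)),('lids',(638,-212),45,((46,56),(22,31)))):
        for lo,hi in bands:
            q=near(P,c,R,lo,hi); 
            if len(q)<5: print(nm,lo,'few',len(q)); continue
            (cx,cy),r=cv2.minEnclosingCircle(q[:,:2].astype(np.float32))
            print(nm,lo,len(q),'circ',round(cx,1),round(cy,1),round(r,1),'mean',q.mean(0).round(1),'zmed',np.median(q[:,2]).round(1))
im=cv2.imread('pics/top0.png')[110:290,140:440]; im2=cv2.imread('pics/side0.png')[130:350,270:490]
a=cv2.resize(im,(780,468)); cv2.imwrite('pics/crop.png',a)
E
```

```text
top0
lid 46 105 circ 475.7 -95.6 12.1 mean [475.3 -95.7  51.6] zmed 51.6
lid 22 944 circ 476.5 -95.4 40.4 mean [475.1 -95.6  27.3] zmed 27.3
tub 51 234 circ 514.9 229.4 38.2 mean [514.5 229.5  55.7] zmed 55.7
lids 46 58 circ 644.3 -213.4 9.1 mean [ 644.1 -213.1   51.1] zmed 51.5
lids 22 401 circ 645.0 -213.3 28.3 mean [ 643.2 -212.9   27.5] zmed 27.6
side0
lid 46 127 circ 474.9 -96.3 13.2 mean [474.5 -98.1  51.5] zmed 51.7
lid 22 998 circ 474.6 -96.0 41.1 mean [ 473.5 -100.5   28. ] zmed 28.0
tub 51 206 circ 513.2 227.6 39.7 mean [513.2 227.   54.8] zmed 54.9
lids 46 93 circ 644.1 -214.4 10.2 mean [ 642.4 -215.5   51.7] zmed 52.3
lids 22 555 circ 643.3 -214.0 28.8 mean [ 640.9 -218.    28.4] zmed 28.4
```

View pics/crop.png

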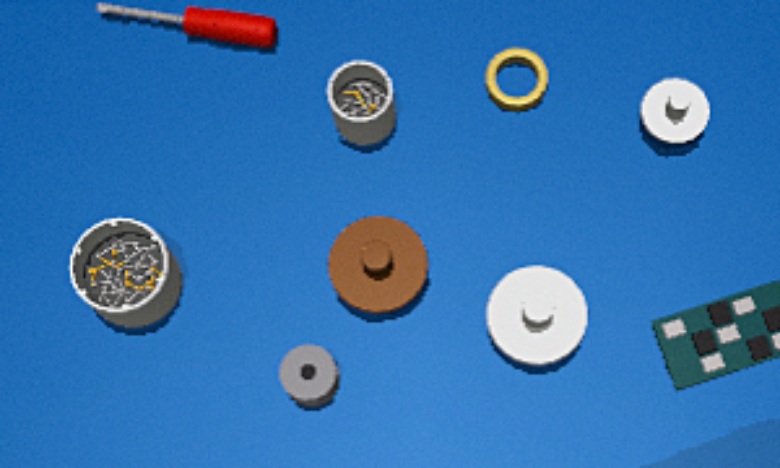

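White big lid is confirmed: crop (537,315), flange radius 40 mm, knob at about (475.5,-96). Tub rim centre is about (514,228.5). Both views agree within 2 mm, and the heights match the text plus about 1.5 mm of mat. Moving over the lid.

Call:
jog_arm --pt "0 0 0 44 -42.5 0 60" --pt "0 0 0 44 -42.5 0 60" --pt "0 0 0 44 -42.5 0 60" --pt "0 0 0 44 -42.5 0 60" --pt "0 0 0 44 -42.5 0 60" --pt "0 0 0 44 -42.5 0 60" --pt "0 0 0 44 -42.5 0 60" --pt "0 0 0 44 -42.5 0 60" --pt "0 0 0 44 -42.5 0 60" --pt "0 0 0 44 -42.5 0 60"

```text
t: 1.75
eef_pos: [474.3, -95.5, 292.5]
tcp_rot: [3.141, -0.001, 0.224]
ft_force: [0.5, -0.1, -0.1]
opening: 0.63
grip_force: 0.0
```

Call:
jog_arm --pt "0 0 0 0.5 0.5 50 60" --pt "0 0 0 0 0 50 60" --pt "0 0 0 0 0 45 60" --pt "0 0 0 0 0 25 60" --pt "0 0 0 0 0 0 60" --pt "0 0 0 0 0 0 60"

```text
t: 2.5
eef_pos: [474.4, -97.9, 123.1]
tcp_rot: [3.141, -0.001, 0.224]
ft_force: [0.1, -0.0, 0.3]
opening: 0.631
grip_force: 0.0
```

```bash
python3 - <<'E'
from h import *
s=env.state(); print(s['eef_pos'],s['ft_force'],s['opening'])
d=shot('side','s1'); cv2.imwrite('pics/s1c.png',cv2.resize(cv2.imread('pics/s1.png')[180:340,230:450],(770,560)))
E
```

```text
[474.44701627 -97.89321605 123.11912278] [ 0.08170741 -0.03714442  0.29540067] 0.6305365324455012
```

View pics/s1c.png

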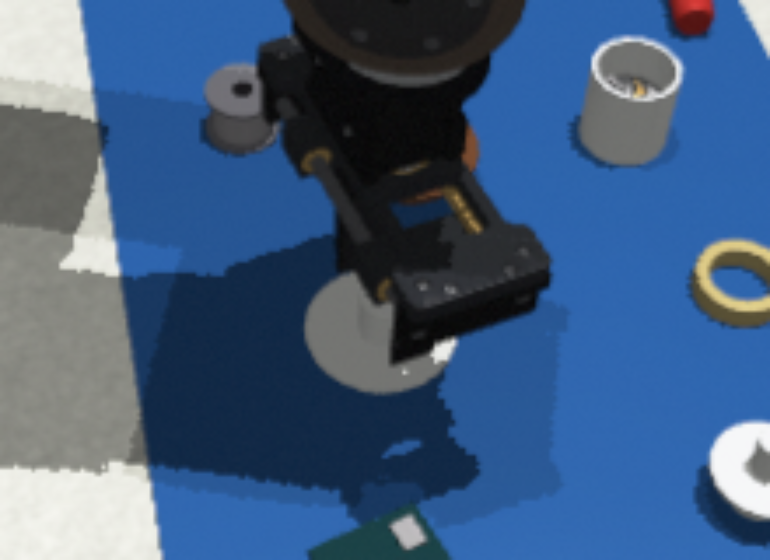

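The crop shows the knob (375,320) between the fingers. Lower 13 mm, centre and close.

Call:
jog_arm --pt "0 0 0 1.4 -1.6 7 60" --pt "0 0 0 0 0 6 60" --pt "0 0 0 0 0 0 60" --pt "0 0 0 0 0 0 15" --pt "0 0 0 0 0 0 15" --pt "0 0 0 0 0 0 15" --pt "0 0 0 0 0 0 15" --pt "0 0 0 0 0 0 15"

```text
t: 3.55
eef_pos: [475.0, -95.9, 109.2]
tcp_rot: [3.141, -0.0, 0.224]
ft_force: [-0.6, 1.2, 0.7]
opening: 0.245
grip_force: 30.0
```

Call:
jog_arm --pt "0 0 0 0 0 -30 15" --pt "0 0 0 0 0 -50 15" --pt "0 0 0 0 0 -30 15" --pt "0 0 0 0 0 0 15" --pt "0 0 0 0 0 0 15"

```text
t: 4.18
eef_pos: [474.7, -95.8, 218.4]
tcp_rot: [-3.141, 0.001, 0.224]
ft_force: [-0.0, 0.5, -1.1]
opening: 0.245
grip_force: 30.0
```

Call:
jog_arm --pt "0 0 0 7 -19 0 15" --pt "0 0 0 14 -39 0 15" --pt "0 0 0 14 -39 0 15" --pt "0 0 0 14 -39 0 15" --pt "0 0 0 14 -39 0 15" --pt "0 0 0 14 -39 0 15" --pt "0 0 0 14 -39 0 15" --pt "0 0 0 12 -36 0 15" --pt "0 0 0 7 -19 0 15" --pt "0 0 0 0 0 0 15"

```text
t: 5.42
eef_pos: [513.7, 229.4, 218.1]
tcp_rot: [3.141, 0.002, 0.225]
ft_force: [-0.1, 0.0, -0.2]
opening: 0.245
grip_force: 30.0
```

```bash
python3 - <<'E'
from h import *
s=env.state(); print(s['eef_pos'],s['ft_force'],s['opening'],s['grip_force'])
d=shot('side','s2'); cv2.imwrite('pics/s2c.png',cv2.resize(cv2.imread('pics/s2.png')[40:230,220:480],(780,570)))
P=cloud(d); q=near(P,s['eef_pos'][:2],60,90,120)
for lo in range(76,124,4):
    q=near(P,s['eef_pos'][:2],60,lo,lo+4); print(lo,len(q),cv2.minEnclosingCircle(q[:,:2].astype(np.float32)) if len(q) else '')
q=near(P,(514,228.5),60,51,62); print(cv2.minEnclosingCircle(q[:,:2].astype(np.float32)),len(q))
E
```

```text
[513.72994628 229.35712703 218.09605317] [-0.10602695  0.01465588 -0.15508158] 0.2449270259583464 30.000015199184418
76 0 
80 0 
84 0 
88 0 
92 0 
96 0 
100 0 
104 0 
108 1 ((517.8654174804688, 206.21688842773438), 9.999999747378752e-05)
112 7 ((510.0821533203125, 205.61679077148438), 13.647603034973145)
116 6 ((509.906982421875, 205.1575927734375), 17.861177444458008)
120 27 ((510.40997314453125, 208.59329223632812), 26.16781997680664)
((512.3988647460938, 227.28468322753906), 39.80098342895508) 210
```

View pics/s2c.png

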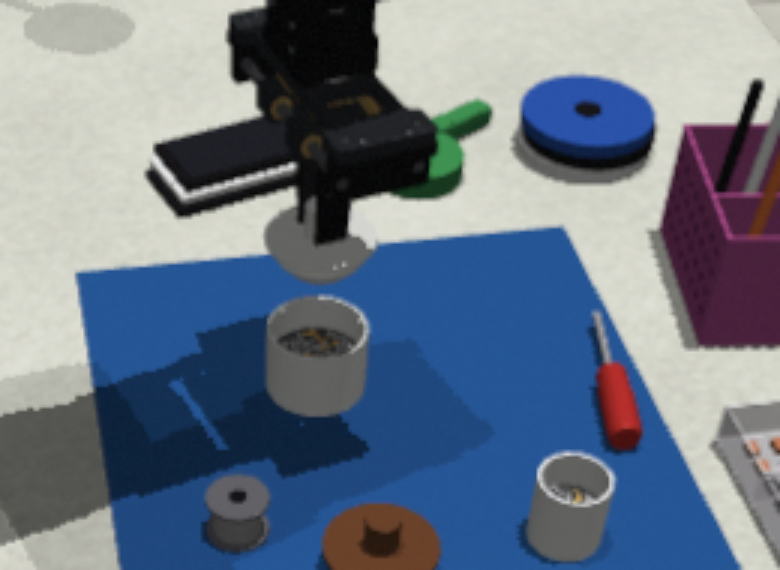

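The lid (crop 320,245) is held level above the tub (317,350). Compare the flange and rim centres in the same picture.

```bash
python3 - <<'E'
from h import *
d=dict(np.load('pics/s2.npz')); P=cloud(d)
q=near(P,(514,229),55,130,141); c=d['color'].reshape(-1,3)
m=(np.hypot(*(P[:,:2]-(514,229)).T)<55)&(P[:,2]>131)&(P[:,2]<141)&(c.min(1)>70)
q=P[m]; print(len(q),cv2.minEnclosingCircle(q[:,:2].astype(np.float32)),np.percentile(q[:,2],[5,50,95]))
A=np.c_[q[:,:2]-(514,229),np.ones(len(q))]; print(np.linalg.lstsq(A,q[:,2],rcond=None)[0])
E
```

```text
500 ((513.8035888671875, 226.61691284179688), 41.052642822265625) [133.887146   136.17238508 137.99773447]
[3.34398259e-03 7.04786484e-03 1.36181461e+02]
```

Call:
jog_arm --pt "0 0 0 0 0 20 15" --pt "0 0 0 0 0 25 15" --pt "0 0 0 0 0 12 15" --pt "0 0 0 0 0 5 15" --pt "0 0 0 0 0 2 15" --pt "0 0 0 0 0 0 15"

```text
t: 6.22
eef_pos: [514.1, 228.8, 155.7]
tcp_rot: [3.142, -0.001, 0.224]
ft_force: [0.1, 0.0, -0.2]
opening: 0.241
grip_force: 30.0
```

Call:
jog_arm --pt "0 0 0 0 0 1 15" --pt "0 0 0 0 0 1 15" --pt "0 0 0 0 0 1 15" --pt "0 0 0 0 0 0 15"

```text
t: 6.72
eef_pos: [513.9, 228.9, 152.1]
tcp_rot: [3.142, 0.0, 0.224]
ft_force: [-0.1, -0.3, -0.2]
opening: 0.249
grip_force: 30.0
```

Call:
jog_arm --pt "0 0 0 0 0 1 15" --pt "0 0 0 0 0 1 15" --pt "0 0 0 0 0 1 15" --pt "0 0 0 0 0 0 15"

```text
t: 7.22
eef_pos: [514.2, 228.9, 149.5]
tcp_rot: [3.142, -0.001, 0.224]
ft_force: [0.7, -0.0, 5.6]
opening: 0.243
grip_force: 30.0
```

Contact is at the expected height, with almost no side force. Press on.

Call:
jog_arm --pt "0 0 0 0 0 1 15" --pt "0 0 0 0 0 1 15" --pt "0 0 0 0 0 1 15" --pt "0 0 0 0 0 1 15" --pt "0 0 0 0 0 0 15"

```text
t: 7.85
eef_pos: [513.8, 228.8, 144.6]
tcp_rot: [3.141, 0.001, 0.224]
ft_force: [0.3, -0.3, -5.1]
opening: 0.247
grip_force: 30.0
```

Call:
jog_arm --pt "0 0 0 0 0 1 15" --pt "0 0 0 0 0 1 15" --pt "0 0 0 0 0 1 15" --pt "0 0 0 0 0 0 15"

```text
t: 8.35
eef_pos: [514.0, 228.8, 142.3]
tcp_rot: [3.141, -0.0, 0.224]
ft_force: [0.2, -0.3, -0.7]
opening: 0.244
grip_force: 30.0
```

Call:
jog_arm --pt "0 0 0 0 0 1 15" --pt "0 0 0 0 0 1 15" --pt "0 0 0 0 0 0 15"

```text
t: 8.72
eef_pos: [514.0, 228.9, 142.1]
tcp_rot: [3.142, -0.001, 0.224]
ft_force: [-6.5, -2.7, 23.0]
opening: 0.246
grip_force: 30.0
```

Hard stop at 142.1 (23 N), the predicted home height. Relieve the load, open and retreat.

Call:
jog_arm --pt "0 0 0 0 0 -1.5 15" --pt "0 0 0 0 0 0 60" --pt "0 0 0 0 0 0 60" --pt "0 0 0 0 0 0 60" --pt "0 0 0 0 0 -20 60" --pt "0 0 0 0 0 -40 60" --pt "0 0 0 0 0 -50 60" --pt "0 0 0 0 50 0 60" --pt "0 0 0 0 50 0 60" --pt "0 0 0 0 50 0 60"

```text
t: 9.98
eef_pos: [547.4, 81.2, 251.8]
tcp_rot: [3.141, -0.0, 0.224]
ft_force: [0.9, 0.1, 0.6]
opening: 0.629
grip_force: 0.0
```

```bash
python3 - <<'E'
from h import *
s=env.state(); print(s['eef_pos'],s['ft_force'],s['opening'],s['t'])
ims=[]
for n in('top','side'):
    d=shot(n,n+'9'); P=cloud(d); w=d['color'].reshape(-1,3).min(1)>60
    for lo,hi in((54,70),(78,92)):
        q=near(P[w],(514,229),50,lo,hi)
        if len(q)<5: print('few');continue
        print(n,len(q),cv2.minEnclosingCircle(q[:,:2].astype(np.float32)),np.percentile(q[:,2],[5,50,95]),np.linalg.lstsq(np.c_[q[:,:2]-(514,229),np.ones(len(q))],q[:,2],rcond=None)[0])
    for nm,c in (('lids',(644,-213)),('tubs',(652,40))):
        q=near(P,c,45,46,62); print(nm,len(q),q.mean(0).round(1) if len(q) else '')
a=cv2.imread('pics/side9.png')[60:340,220:500]; cv2.imwrite('pics/side9c.png',cv2.resize(a,(600,600)))
E
```

```text
[547.39997955  81.21454153 251.77879587] [0.86761407 0.07319167 0.61835531] 0.628927324703762 9.975
few
few
lids 61 [ 643.7 -213.2   51.2]
tubs 1 [675.5  47.1  46.5]
side 580 ((513.0897216796875, 226.30262756347656), 41.47168731689453) [58.04172476 60.463809   63.36206509] [2.94786259e-03 5.83439211e-03 6.06296112e+01]
side 80 ((514.4093627929688, 225.91310119628906), 13.254119873046875) [78.75637144 83.5175579  85.78189983] [3.90480247e-02 9.24557129e-02 8.36985526e+01]
lids 95 [ 642.3 -215.8   51.9]
tubs 261 [653.   39.5  52.9]
```

View pics/side9c.png

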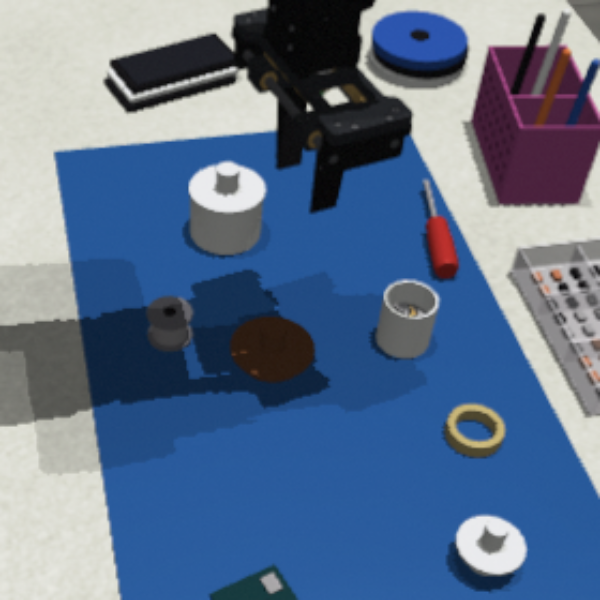

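The lid on the big tub (crop 227,205) is level. Its flange top at 60.5 mm matches fully home (33 + 26 + 1.5 mm mat). The small tub and lid are unmoved and the gripper is clear.

```bash
python3 -c "
from cell import env
print(env.job_done())"
```

```text
the job is handed in; nothing more can be done
None
```

The big tub is closed: its white lid is pressed fully home and level, the tub stands upright, the small tub and its lid were not moved, and the job is handed in at about 10 s.

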